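# Load a slotted mass on the load-cell stem

## Task

Calibrate the load cell with the next mass: take the brass slotted disc from its stand, slide it sideways onto the neck of the hanger stem, turn it on the stem until its slot, now about opposite the slot of the disc below, drops over that disc's blue peg, and leave it released, lying flat and fully home on the lower disc. Be gentle, because the load cell is overloaded by 25 N; do not drag the lower disc round and leave everything else where it is.

Things in the scene. Friction and masses are not known exactly. Their poses are not given: they have to be found in the camera images.
- rig: Load-cell calibration rig, fixed: grey base plate (165 x 110 x 10 mm), load beam, and on its end a round foot plate (62 mm across, top 52 mm high) with an upright hanger stem. Origin on the stem's axis at table level, z up; yaw within 0.3 rad of 0. Only the stem and a small peg rise above the lower disc; a 58 mm high black box stands behind (+x). Anything over 25 N overloads the load cell.
- stem (a point): Middle of the stem's flat neck, on its axis, 83 mm above the table; axes as the rig's. Neck: from 72 to 94 mm height, 12 mm wide along rig x, 6 mm thick along rig y. A disc's slot goes on only here, travelling along rig x and lined up with it, e.g. from the robot's (-x) side with its mouth leading to +x.
- stem_head (a point): Top of the stem's red head, 102 mm above the table; the head is 22 mm across and 8 mm high, too wide for a disc to pass. Below the neck the stem is round, 14 mm across, from 52 to 72 mm height, with a cone to 10 mm across from 72 to 76 mm that centres a disc being lowered.
- lower_top (a point): Centre of the top face of the grey steel disc already on the stem, same outline as the brass one, on the axis 64 mm above the table; its x axis points to the mouth of its slot, which lies 1.85 to 2.5 rad counterclockwise from rig x. On it, opposite its slot, stands a blue locating peg: 6 mm across, 5 mm high, edge rounded, 20 mm from the axis.
- lower_mouth (a point): Middle of the lower disc's slot mouth at its rim, 30 mm from the axis, 58 mm above the table. Lower disc and peg turn only stiffly (0.3 N m or more). The peg was set by hand, up to 0.25 rad either way from exactly opposite this mouth: find it by eye or feel. A disc lies flat only with the peg in its slot; else it rests on the peg, underside at 69 mm.
- disc: Loose brass slotted disc, 60 mm across, 12 mm thick, about 0.24 kg, lying on a green round stand (43 mm across, 20 mm high). Origin: centre of its underside; x towards its slot's mouth, within 0.5 rad of world x. Round centre hole 16.5 mm across, slot 9 mm wide from hole to rim. Grip it across the rim, square to the slot. Home: underside 64 mm above the table.
- disc_mouth (a point): Middle of the brass disc's slot mouth at the rim, 30 mm from its centre, 6 mm above its underside. The slot flares from 9 to 15 mm over the last 7 mm. Slid fully onto the neck along rig x, mouth leading, the hole's wall meets the neck when the disc's centre is 2.2 mm past the stem axis.
- disc_peg (a point): Top of the blue peg on the brass disc's top, 20 mm from its centre opposite the slot, 17 mm above its underside.
- tape: Bystander: roll of cream masking tape lying flat, 84 mm across, 24 mm high.
- spool: Bystander: small white and yellow wire spool standing on end, 52 mm across, 36 mm high.
- breadboard: Bystander: white solderless breadboard, 55 x 165 x 9 mm.
- small_disc: Bystander: smaller steel slotted disc lying on the table, 48 mm across, 8 mm thick; not the one wanted.
- driver: Bystander: screwdriver with a yellow handle, lying on the table.
- bottle: Bystander: standing blue bottle, 66 mm across, 200 mm high.
- meter: Bystander: yellow multimeter, 90 x 150 x 35 mm.
- sponge: Bystander: yellow sponge block, 110 x 70 x 30 mm.
Things that resemble listed ones, but are neither listed nor needed, are in the scene too. What is meant by the disc is not red, and is the larger of those in its own colour.

How it is judged:
By the outcome, as a careful person would: the job done as asked, in the order asked, and still so for the second after the job is handed in, with the robot touching nothing.
It also fails if it takes over 48 s, if anything falls off the work surface, if the arm or the gripper's body presses on something with over 40 N, if the wrist force passes 120 N, or if a joint passes its speed limit or range.

## Robot

A 6-joint arm with a two-finger parallel gripper is mounted at the origin on the work surface. World frame = base frame: x ahead of the robot, y to its left, z up, the work surface at z = 0. Lengths are in mm, angles in rad, forces in N, time in s.
With the tool pointing down it reaches from about 375 to 975 mm from the base axis. Payload 3.8 kg.
Tool frame: the origin (TCP) lies at the very end of the fingers, on their centre line; the grasp point (between the pads) lies 19 mm behind it (env.grip_depth is the distance from the TCP to the grasp point, in mm); z points along the fingers, y is the direction in which the jaws open and shut (so a half turn about z gives the same grasp; the last joint's range is limited). The gripper opens to 85 mm and grips with 20 to 120 N. Pads are 22 mm wide; open, the fingers measure 114 mm over their backs; the gripper's body (76 mm by 85 mm) begins 54 mm behind the grasp point. The pads swing forward as they close: fully open they stand 13 mm farther back than shut.
Start: joints at [-1.212, 0.264, 1.604, -0, 1.274, -0.037], TCP at [260.238, -622.811, 231.28] pointing down, gripper open.
Joint ranges: [-2.63, 2.63], [-0.94, 2.18], [0.31, 2.57], [-1.31, 4.45], [0, 2.66], [-2.55, 2.55]. Speed limits (rad/s): [2.57, 2.57, 3.14, 3.14, 3.14, 3.14].

## Interface

Orientations are given as [roll, pitch, yaw] about the fixed x, y, z axes, in that order (R = Rz(yaw) Ry(pitch) Rx(roll)).
In Python, from bench import env gives the robot as it stands. The module is installed in compiled form; this text tells all that it offers.
- The arm moves only by the tool arm_command, never from a script. Its argument "deltas" is text: rows parted by semicolons, each of 7 numbers parted by spaces: the opening, from -1 (shut) to 1 (fully open), then the shift along the world's x, y, z in mm, then the turn, a rotation vector about the world's x, y, z in units of 6 degrees (1.0 is 6 degrees). A call has 1 to 20 rows; each row is the pose to reach, as a shift and turn from the pose measured when the call began; what a row does not reach only later rows make up. A row lasts 1/8 s, in which the tool goes at most 62.5 mm and 10.7 degrees, less where a joint would pass 70% of its speed; a pose out of reach is approached as far as the arm can. A call with a gripper value outside its range is refused whole. The fingers move at their own pace and stop on an object; "force" is the grip in N (left out, the last holds). Time passes only in rows, so rows that repeat a pose let the fingers close. It gives the time, the measured TCP pose, the force and the opening at its end, in the units of the state.
- env.get_state(): the state, without advancing time (a new reading comes with each control period).
- env.read_camera(name): name is "side" or "top"; returns the picture (420x560x3 uint8, red, green, blue); there is no depth.
- env.camera_model(name): a dict with "fx", "fy", "cx", "cy" (pixels), "k1" (the pictures are not rectified: a ray, as slopes to the right and down, at radius r is drawn at 1 + k1 r^2 times it, then the intrinsics apply), "rvec" (rotation vector, rad) and "tvec" (3), from world to camera coordinates, as OpenCV has them. Camera axes: x right, y down, z forward; pixel columns grow to the right and rows downward; lengths in mm; the calibration is good to about 2 mm. A picture is of the moment at which its call begins. camera_model takes no time and is no camera call.
- env.job_done(): hands the job in, once; it reports no verdict.
The state is a dict: "t": time; "q": joint angles; "qd": joint speeds; "effort": joint torques, N m; "ee_pos": TCP position; "ee_rot": TCP orientation; "ft_force": force on the tool from outside, world axes, zero at the start; "wrist_torque": the same for the moment, N m; "finger_gap": finger opening in mm.
Only numpy, scipy, OpenCV 4.12 (cv2) and the standard library are available. Lean on these libraries where they do the work, as an engineer would, in place of code of your own. Each camera call takes 0.05 s, during which the arm holds its last target. There are 200 camera calls.

## Working session

There is one attempt and no reset: what is moved stays moved. The work goes in short steps, Python scripts to look and compute and a tool call to move; the robot and the scene stay as the last step left them, time stands still between calls to the robot, and variables do not carry over. Pictures are saved under pics/ and viewed, about 8 in all and at most 12, crops included, and the job is handed in when it is done.

Besides the shell and the picture viewer there is one more tool, called after "Request:" as name(argument=value, ...) on one line, values as JSON. arm_command: Moves the arm, as the interface text tells. Its arguments: {"type":"object","properties":{"deltas":{"type":"string"},"force":{"type":"number"}},"required":["deltas"]}

```bash
mkdir -p pics
cat > h.py <<'E'
import numpy as np, cv2
from bench import env
def cam(n):
    m=env.camera_model(n); R=cv2.Rodrigues(np.array(m["rvec"],float))[0]; return m,R,np.array(m["tvec"],float).ravel()
def proj(n,P):
    m,R,t=cam(n); c=np.atleast_2d(P)@R.T+t; s=c[:,:2]/c[:,2:]; r2=(s**2).sum(1,keepdims=True); s=s*(1+m["k1"]*r2)
    return s*[m["fx"],m["fy"]]+[m["cx"],m["cy"]]
def unproj(n,px,z):
    m,R,t=cam(n); d=(np.atleast_2d(px)-[m["cx"],m["cy"]])/[m["fx"],m["fy"]]; s=d.copy()
    for _ in range(20): s=d/(1+m["k1"]*(s**2).sum(1,keepdims=True))
    ray=np.c_[s,np.ones(len(s))]@R; o=-R.T@t
    return o+ray*((z-o[2])/ray[:,2])[:,None]
def snap(n): return cv2.cvtColor(env.read_camera(n),cv2.COLOR_RGB2BGR)
def crop(im,x,y,w,h,k,f): cv2.imwrite("pics/"+f,cv2.resize(im[y:y+h,x:x+w],None,fx=k,fy=k,interpolation=cv2.INTER_CUBIC))
E
python3 - <<'E'
from h import *
for n in("top","side"):
    im=snap(n); cv2.imwrite(f"pics/{n}0.png",im); m,R,t=cam(n); print(n,m["fx"],-R.T@t,R[2])
print(env.get_state())
E
```

```text
top 485.1122025444624 [ 449.90846244   15.41145655 1308.53228957] [ 0.07386725 -0.02601138 -0.9969288 ]
side 477.1413000221211 [ 22.1695365  835.91062388 965.62504591] [ 0.37592309 -0.6408587  -0.66931454]
{'t': 0.1, 'q': array([-1.21194691e+00,  2.64668763e-01,  1.60526586e+00,  1.18709575e-05,
        1.27373351e+00, -3.69029005e-02]), 'qd': array([-1.46645167e-03, -1.57985034e-03, -3.70410086e-03,  7.12051109e-05,
        1.43764106e-03, -2.25076837e-03]), 'effort': array([ 6.02961100e-04, -5.16705680e+01, -3.68590021e+01,  2.01087420e-05,
        6.27550078e-03, -3.46843514e-07]), 'ee_pos': array([ 259.97362497, -622.18540602,  230.07729943]), 'ee_rot': array([-3.13951900e+00, -8.79099680e-05,  3.95748738e-01]), 'ft_force': array([-0.09080317,  0.41860242,  0.17612653]), 'wrist_torque': array([ 0.04139573, -0.00188422, -0.07373674]), 'finger_gap': 85.21974514950017}
```

View pics/top0.png

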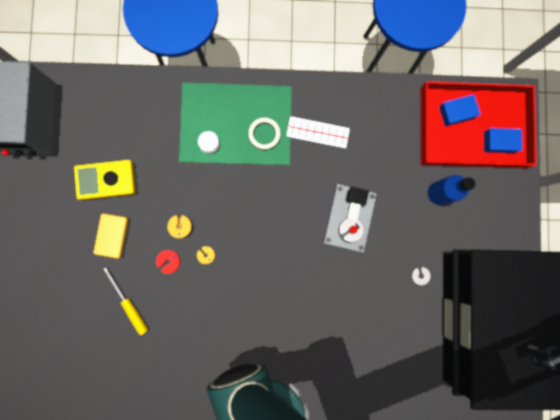

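View pics/side0.png

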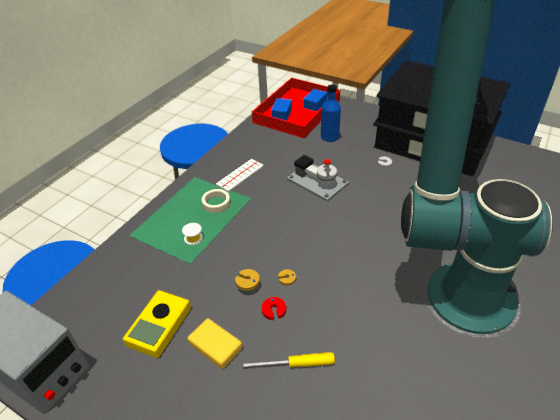

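Run:
```python
from h import *
t=cv2.imread("pics/top0.png");s=cv2.imread("pics/side0.png")
k=8
f=lambda im,x,y:cv2.resize(im[y:y+36,x:x+48],None,fx=k,fy=k,interpolation=cv2.INTER_CUBIC)
a=np.vstack([np.hstack([f(t,156,210),f(t,328,210)]),np.hstack([f(s,224,262),f(s,302,150)])])
cv2.imwrite("pics/c1.png",a)
# brass disc rough blob
hsv=cv2.cvtColor(t,cv2.COLOR_BGR2HSV)
for n,im,box,z in(("top",t,(156,210,48,36),32),):
    x,y,w,h=box; c=hsv[y:y+h,x:x+w]; m=((c[...,1]>120)&(c[...,2]>120)&(c[...,0]>12)&(c[...,0]<35)).astype(np.uint8)
    q,l,st,ce=cv2.connectedComponentsWithStats(m); print(st,ce+[x,y])
    i=1+st[1:,4].argmax(); pts=np.argwhere(l==i)[:,::-1]+[x,y]
    e=cv2.minEnclosingCircle(pts.astype(np.float32)); print(e,unproj("top",e[0],20+12))
print(unproj("top",[352,229],102))
```

```text
[[   0    0   48   36 1267]
 [  11    5   25   24  461]] [[179.68981847 227.95027624]
 [178.97830803 226.26247289]]
((179.0, 226.0), 12.369417190551758) [[502.99219435 237.45894496  32.        ]]
[[ 503.62268286 -205.3408563   102.        ]]
```

View pics/c1.png

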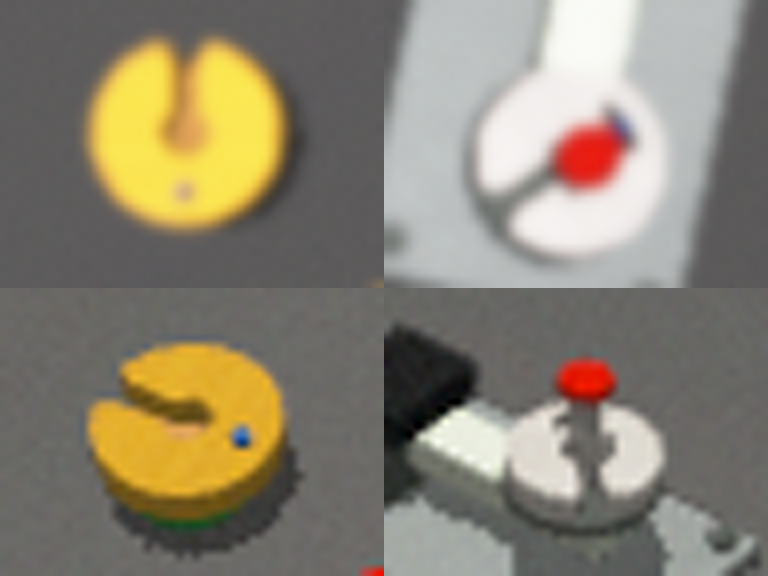

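Slot of the brass disc points almost straight up in the top view (≈(179,215)); its peg is at ≈(179,234). On the rig the lower slot mouth is at ≈(343,235), the blue peg at ≈(358,225), and the red head at ≈(352,229). Next I fit models to these.

```bash
cat > fit.py <<'E'
from h import *
from scipy.optimize import minimize
SS=8
def poly_disc(x,y,yaw,z,slot=True,R=30,w=4.5):
    if slot:
        a=np.linspace(np.arcsin(7.5/R),2*np.pi-np.arcsin(7.5/R),80); o=np.c_[R*np.cos(a),R*np.sin(a)]
        b=np.arcsin(w/8.25); h=np.linspace(2*np.pi-b,b,30); inn=np.c_[8.25*np.cos(h),8.25*np.sin(h)]
        p=np.vstack([o,[[23,-w]],inn,[[23,w]]])
    else:
        a=np.linspace(0,2*np.pi,80); p=np.c_[R*np.cos(a),R*np.sin(a)]
    c,s=np.cos(yaw),np.sin(yaw); p=p@np.array([[c,s],[-s,c]])
    return np.c_[p+[x,y],np.full(len(p),z)]
def render(cam_,P,box):
    x,y,w,h=box; u=(proj(cam_,P)-[x-.5,y-.5])*SS-.5
    m=np.zeros((h*SS,w*SS),np.uint8); cv2.fillPoly(m,[np.round(u*16).astype(np.int32)],255,shift=4)
    m=cv2.resize(m,(w,h),interpolation=cv2.INTER_AREA).astype(float)/255
    return cv2.GaussianBlur(m,(0,0),.6)
def fit(cam_,img,box,model,p0,step,invalid=None):
    x,y,w,h=box; T=img[y:y+h,x:x+w].astype(float)
    def cost(p):
        m=render(cam_,model(p),box); A=np.c_[m.ravel(),np.ones(m.size)]; t=T.ravel()
        k=np.linalg.lstsq(A,t,rcond=None)[0]; return ((A@k-t)**2).mean()
    sx=np.vstack([p0]+[np.array(p0)+np.eye(len(p0))[i]*step[i] for i in range(len(p0))])
    r=minimize(cost,p0,method="Nelder-Mead",options=dict(initial_simplex=sx,xatol=.01,fatol=1e-4,maxiter=400)); return r.x,r.fun
E
python3 - <<'E'
from fit import *
t=cv2.imread("pics/top0.png").astype(float);s=cv2.imread("pics/side0.png").astype(float)
yel=lambda i:i[...,1]-i[...,0]; red=lambda i:i[...,2]-(i[...,0]+i[...,1])/2
print("brass top",fit("top",yel(t),(160,208,38,36),lambda p:poly_disc(p[0],p[1],p[2],32),[503,237,0],[5,5,.2]))
print("brass side",fit("side",s[...,2],(228,264,40,30),lambda p:poly_disc(p[0],p[1],p[2],32),[503,237,0],[5,5,.2]))
print("head top",fit("top",red(t),(342,220,20,20),lambda p:poly_disc(p[0],p[1],0,102,False,11),[503,-205],[5,5]))
print("head side",fit("side",red(s),(314,154,26,18),lambda p:poly_disc(p[0],p[1],0,100,False,11),[503,-205],[5,5]))
print("lower top",fit("top",np.minimum(t[...,1],t[...,2])-red(t)*0,(336,216,30,28),lambda p:poly_disc(p[0],p[1],p[2],64),[500,-205,2.2],[5,5,.2]))
# blue pegs
blue=lambda i:i[...,0]-i[...,2]
for n,i,b,z in(("top",t,(350,218,14,14),69),("side",s,(316,170,20,20),69)):
    x,y,w,h=b; c=np.clip(blue(i)[y:y+h,x:x+w]-15,0,None); Y,X=np.mgrid[y:y+h,x:x+w]
    if c.sum()>0: print(n,"peg",unproj(n,[(c*X).sum()/c.sum(),(c*Y).sum()/c.sum()],z),c.max())
# plate
g=cv2.GaussianBlur(t,(0,0),.5); 
def model(p):
    x,y,yaw,x0=p; q=np.array([[x0,-55],[x0+165,-55],[x0+165,55],[x0,55]]); c,sn=np.cos(yaw),np.sin(yaw)
    return np.c_[q@np.array([[c,sn],[-sn,c]])+[x,y],np.full(4,10)]
hs=np.hypot
for x0 in(-55,):
    gr=np.clip(t.mean(2),0,140)
    print("plate",fit("top",gr,(316,176,70,84),lambda p:model([p[0],p[1],p[2],-82.5]),[530,-200,-.1],[8,8,.15]))
E
```

```text
brass top (array([5.02844871e+02, 2.37718771e+02, 8.58998744e-02]), np.float64(244.88479188955904))
brass side (array([5.03416310e+02, 2.36361927e+02, 4.37657835e-02]), np.float64(368.7694523820748))
head top (array([ 503.60987706, -208.44939819]), np.float64(169.32674903819338))
head side (array([ 501.82978916, -208.33823919]), np.float64(33.748809525701894))
lower top (array([ 506.44211177, -213.89893755,    2.18311581]), np.float64(1774.5587244294763))
top peg [[ 515.54811891 -226.33085479   69.        ]] 9.0
plate (array([ 5.24196792e+02, -2.13867816e+02, -2.16813434e-01]), np.float64(407.2797392672269))
```

Request:
arm_command(deltas="1 243 859 -60 0 0 -3.1;1 243 859 -60 0 0 -3.1;1 243 859 -60 0 0 -3.1;1 243 859 -60 0 0 -3.1;1 243 859 -60 0 0 -3.1;1 243 859 -60 0 0 -3.1;1 243 859 -60 0 0 -3.1;1 243 859 -60 0 0 -3.1;1 243 859 -60 0 0 -3.1;1 243 859 -60 0 0 -3.1;1 243 859 -60 0 0 -3.1;1 243 859 -60 0 0 -3.1;1 243 859 -60 0 0 -3.1;1 243 859 -60 0 0 -3.1;1 243 859 -60 0 0 -3.1;1 243 859 -60 0 0 -3.1;1 243 859 -120 0 0 -3.1;1 243 859 -130 0 0 -3.1", force=40)

```text
t: 2.35
ee_pos: [498.9, 233.5, 96.0]
ee_rot: [3.14, 0.009, 0.07]
ft_force: [-0.9, -0.9, -0.6]
finger_gap: 85.5
```

Request:
arm_command(deltas="1 4.2 3.5 0 0 0 0;1 4.2 3.5 -40 0 0 0;1 4.2 3.5 -70 0 0 0;1 4.2 3.5 -79 0 0 0;1 4.2 3.5 -79 0 0 0;1 4.2 3.5 -79 0 0 0")

```text
t: 3.1
ee_pos: [504.8, 237.6, 19.0]
ee_rot: [3.141, 0.006, 0.07]
ft_force: [0.3, -0.1, -0.6]
finger_gap: 85.0
```

Run:
```python
from h import *
s=env.get_state();print(s["t"],s["ee_pos"],s["ee_rot"],s["ft_force"])
i=snap("side");cv2.imwrite("pics/s2.png",i)
crop(i,200,210,110,90,7,"s2c.png")
```

```text
3.1 [504.82508334 237.60387084  18.98635548] [3.14119781 0.00570196 0.06953981] [ 0.26114936 -0.08936285 -0.59928774]
```

View pics/s2c.png

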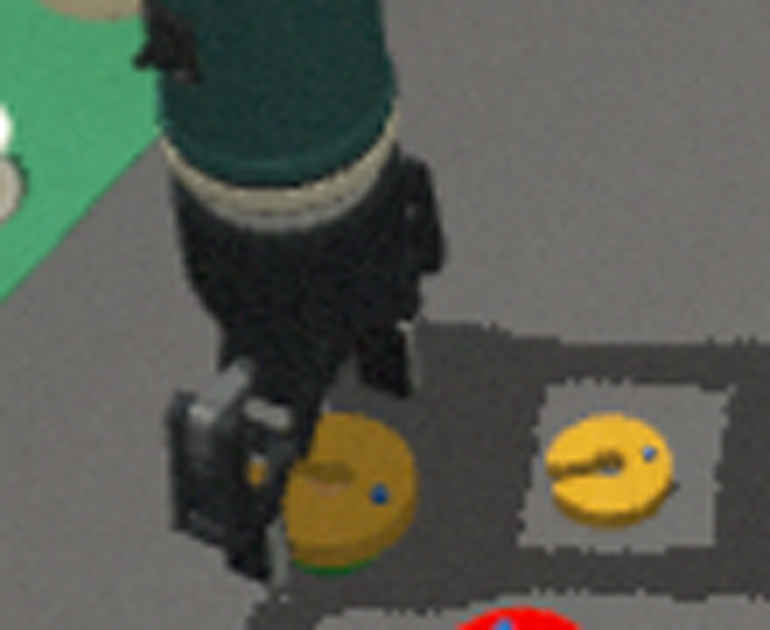

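The picture shows the fingers straddling the brass disc; near fingertip's lowest corner at about crop (270,582). I compare that with predicted tip heights.

Run:
```python
from h import *
for y in(280,290):
  for z in(13,19,25,32):
    print(y,z,[(np.round((proj("side",[x,y,z])[0]-[200,210]+.5)*7)).tolist() for x in(494,505,516)])
```

```text
280 13 [[290.0, 608.0], [264.0, 596.0], [238.0, 583.0]]
280 19 [[288.0, 597.0], [262.0, 585.0], [236.0, 573.0]]
280 25 [[287.0, 587.0], [261.0, 575.0], [235.0, 562.0]]
280 32 [[285.0, 574.0], [259.0, 562.0], [233.0, 550.0]]
290 13 [[274.0, 628.0], [248.0, 616.0], [222.0, 604.0]]
290 19 [[272.0, 618.0], [246.0, 605.0], [220.0, 593.0]]
290 25 [[271.0, 607.0], [245.0, 595.0], [219.0, 583.0]]
290 32 [[269.0, 595.0], [243.0, 582.0], [217.0, 570.0]]
```

Request:
arm_command(deltas="1 -1.7 -0.5 -4 0 0 0;1 -1.7 -0.5 -4 0 0 0;0 -1.7 -0.5 -4 0 0 0;0 -1.7 -0.5 -4 0 0 0;0 -1.7 -0.5 -4 0 0 0;-0 -1.7 -0.5 -4 0 0 0;-0.2 -1.7 -0.5 -4 0 0 0;-0.2 -1.7 -0.5 -4 0 0 0", force=40)

```text
t: 4.15
ee_pos: [503.2, 237.3, 15.3]
ee_rot: [3.141, 0.005, 0.07]
ft_force: [-2.6, -0.2, 6.1]
finger_gap: 58.2
```

Request:
arm_command(deltas="-0.2 0 0 10 0 0 0;-0.2 0 0 40 0 0 0;-0.2 0 0 90 0 0 0;-0.2 0 0 115 0 0 0;-0.2 0 0 115 0 0 0;-0.2 0 0 115 0 0 0")

```text
t: 4.9
ee_pos: [502.0, 236.7, 128.6]
ee_rot: [3.14, 0.008, 0.07]
ft_force: [-0.8, -0.4, -3.1]
finger_gap: 58.3
```

Run:
```python
from h import *
s=env.get_state();print(s["t"],s["ee_pos"],s["ee_rot"],s["ft_force"],s["finger_gap"])
i=snap("side");cv2.imwrite("pics/s3.png",i)
print(proj("side",s["ee_pos"]))
u=proj("side",s["ee_pos"])[0].astype(int)
crop(i,u[0]-50,u[1]-50,100,80,7,"s3c.png")
```

```text
4.9 [501.97239698 236.74617806 128.63835139] [3.14048851 0.00787753 0.06968323] [-0.83158538 -0.44987852 -3.13774485] 58.27693624883931
[[243.95117593 252.01481185]]
```

View pics/s3c.png

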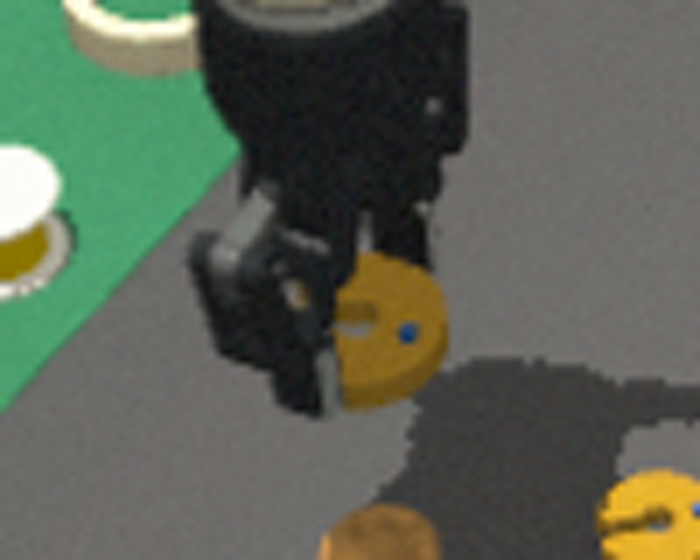

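Request:
arm_command(deltas="-0.2 -58 -432 0 0 0 -2.74;-0.2 -58 -432 0 0 0 -2.74;-0.2 -58 -432 0 0 0 -2.74;-0.2 -58 -432 0 0 0 -2.74;-0.2 -58 -432 0 0 0 -2.74;-0.2 -58 -432 0 0 0 -2.74;-0.2 -58 -432 0 0 0 -2.74;-0.2 -58 -432 0 0 0 -2.74;-0.2 -58 -432 -30 0 0 -2.74;-0.2 -58 -432 -50 0 0 -2.74;-0.2 -58 -432 -54 0 0 -2.74;-0.2 -58 -432 -54 0 0 -2.74;-0.2 -58 -432 -54 0 0 -2.74")

```text
t: 6.58
ee_pos: [444.4, -195.4, 74.8]
ee_rot: [3.14, 0.008, -0.217]
ft_force: [0.9, -0.3, -2.5]
finger_gap: 58.3
```

Run:
```python
from h import *
s=env.get_state();print(s["t"],s["ee_pos"],s["ee_rot"],s["ft_force"],s["finger_gap"])
i=snap("side");cv2.imwrite("pics/s4.png",i); j=snap("top");cv2.imwrite("pics/t4.png",j)
u=proj("side",s["ee_pos"])[0].astype(int);v=proj("top",s["ee_pos"])[0].astype(int);print(u,v)
f=lambda im,x,y:cv2.resize(im[y:y+68,x:x+50],None,fx=8,fy=8,interpolation=cv2.INTER_CUBIC)
cv2.imwrite("pics/c4.png",np.hstack([f(i,u[0]-32,u[1]-40),f(j,v[0]-22,v[1]-45)]))
```

```text
6.575 [ 444.38079032 -195.38821764   74.82658814] [ 3.13983805  0.00767822 -0.21674219] [ 0.89298952 -0.31726575 -2.51715204] 58.28385073265682
[342 175] [345 252]
```

View pics/c4.png

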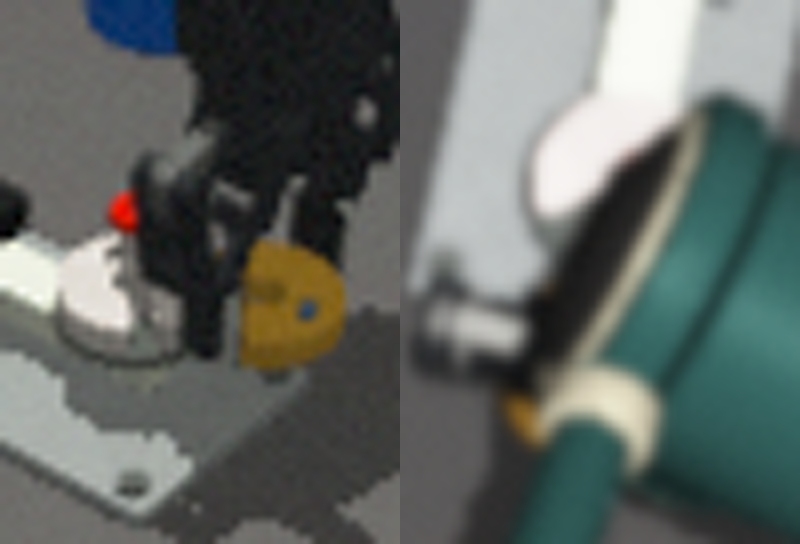

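```bash
cat > ov.py <<'E'
from fit import *
from scipy.spatial.transform import Rotation as Ro
import sys
def disc3(c,yaw,pitch,zz):
    p=poly_disc(0,0,0,0); p[:,2]=zz; return Ro.from_euler("zy",[yaw,pitch]).apply(p)+c
def peg(c,yaw,pitch): return Ro.from_euler("zy",[yaw,pitch]).apply([[-20,0,17]])+c
E
python3 - <<'E'
from ov import *
i=cv2.imread("pics/s4.png"); out=[]
x0,y0=310,135
b=i[...,0].astype(float)-i[...,2]; w=np.clip(b[165:185,340:362]-5,0,None); Y,X=np.mgrid[165:185,340:362]; print("peg px",(w*X).sum()/w.sum(),(w*Y).sum()/w.sum())
for pit in(0,.15,-.15):
    c=[444.4,-195.4,79.5]; k=7
    o=cv2.resize(i[y0:y0+50,x0:x0+56],None,fx=k,fy=k,interpolation=cv2.INTER_CUBIC)
    for zz,col in((12,(0,255,0)),(0,(255,0,255))):
        u=(proj("side",disc3(c,-.217,pit,zz))-[x0-.5,y0-.5])*k
        cv2.polylines(o,[np.round(u).astype(int)],True,col,1)
    print(pit,proj("side",peg(c,-.217,pit))); out.append(o)
cv2.imwrite("pics/o4.png",np.vstack([np.hstack(out[:2]),np.hstack([out[2],out[2]])])[:600,:800])
E
```

```text
peg px 348.0 173.37037037037038
0 [[347.90038989 172.56807086]]
0.15 [[347.09158131 171.55687406]]
-0.15 [[348.56232097 173.63641103]]
```

View pics/o4.png

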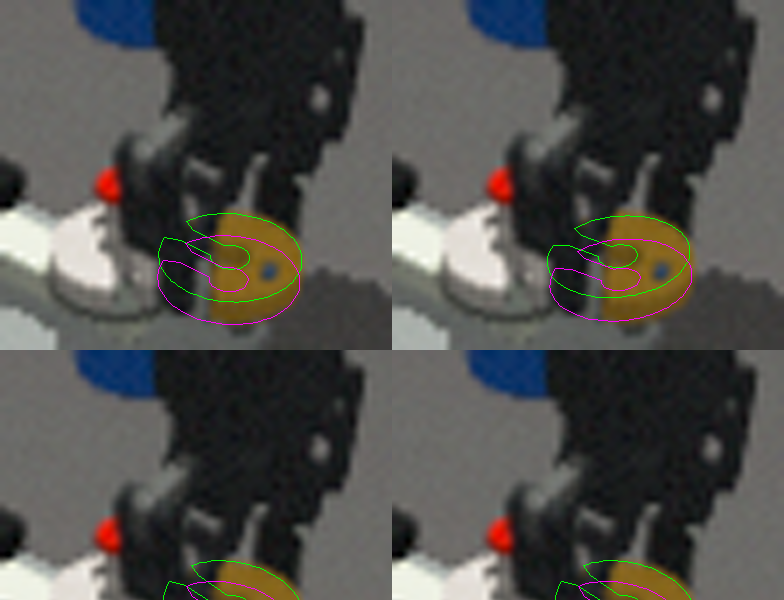

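Request:
arm_command(deltas="-0.2 10 -2.2 0 0 0 0;-0.2 20 -4.4 0 0 0 0;-0.2 24 -5.3 0 0 0 0;-0.2 27 -5.9 0 0 0 0;-0.2 30 -6.6 0 0 0 0;-0.2 33 -7.3 0 0 0 0;-0.2 36 -7.9 0 0 0 0;-0.2 39 -8.6 0 0 0 0;-0.2 39 -8.6 0 0 0 0")

```text
t: 7.8
ee_pos: [483.7, -204.3, 75.1]
ee_rot: [3.14, 0.007, -0.217]
ft_force: [-0.4, -0.7, -3.6]
finger_gap: 58.2
```

Request:
arm_command(deltas="-0.2 4 -0.9 0 0 0 0;-0.2 8 -1.8 0 0 0 0;-0.2 12 -2.6 0 0 0 0;-0.2 15 -3.3 0 0 0 0;-0.2 18 -4 0 0 0 0;-0.2 19 -4.2 0 0 0 0;-0.2 19 -4.2 0 0 0 0")

```text
t: 8.68
ee_pos: [502.7, -208.5, 75.1]
ee_rot: [3.14, 0.007, -0.217]
ft_force: [0.1, 0.3, -1.5]
finger_gap: 58.1
```

Request:
arm_command(deltas="-0.2 0.5 -0.1 0 0 0 0;-0.2 1 -0.2 0 0 0 0;-0.2 1.5 -0.3 0 0 0 0;-0.2 1.5 -0.3 0 0 0 0")

```text
t: 9.18
ee_pos: [504.3, -208.8, 75.1]
ee_rot: [3.14, 0.007, -0.217]
ft_force: [0.1, -0.3, -3.1]
finger_gap: 58.3
```

Request:
arm_command(deltas="-0.2 0.5 -0.1 0 0 0 0;-0.2 1 -0.2 0 0 0 0;-0.2 1.2 -0.3 0 0 0 0;-0.2 1.2 -0.3 0 0 0 0")

```text
t: 9.68
ee_pos: [505.1, -209.0, 75.0]
ee_rot: [3.14, 0.008, -0.217]
ft_force: [-1.1, 1.2, -2.8]
finger_gap: 58.2
```

Request:
arm_command(deltas="-0.2 0.5 -0.1 0 0 0 0;-0.2 1 -0.2 0 0 0 0;-0.2 1 -0.2 0 0 0 0")

```text
t: 10.05
ee_pos: [505.3, -209.1, 74.7]
ee_rot: [3.14, 0.01, -0.217]
ft_force: [-4.3, -0.8, -0.5]
finger_gap: 58.5
```

Request:
arm_command(deltas="-0.2 -2.4 0.5 0.3 0 0 0;-0.2 -2.4 0.5 0.3 0 0 0;-0.2 -2.4 0.5 -2 0 0 0;-0.2 -2.4 0.5 -4 0 0 0;-0.2 -2.4 0.5 -5.5 0 0 0;-0.2 -2.4 0.5 -7 0 0 0;-0.2 -2.4 0.5 -8 0 0 0;-0.2 -2.4 0.5 -8 0 0 0")

```text
t: 11.05
ee_pos: [503.2, -208.8, 66.7]
ee_rot: [3.139, 0.009, -0.217]
ft_force: [0.6, -1.3, -3.8]
finger_gap: 58.1
```

Request:
arm_command(deltas="-0.2 -0.3 0.3 0 0 0 -1.2;-0.2 -0.3 0.3 0 0 0 -2.4;-0.2 -0.3 0.3 0 0 0 -3.6;-0.2 -0.3 0.3 0 0 0 -4.6;-0.2 -0.3 0.3 0 0 0 -5.5;-0.2 -0.3 0.3 0 0 0 -5.5;-0.2 -0.3 0.3 0 0 0 -5.5")

```text
t: 11.92
ee_pos: [502.8, -208.5, 66.7]
ee_rot: [3.139, 0.009, -0.791]
ft_force: [-0.5, -0.3, -2.5]
finger_gap: 58.3
```

Run:
```python
from h import *
s=env.get_state();print(s["t"],s["ee_pos"],s["ee_rot"],s["ft_force"],s["finger_gap"],s["q"])
i=snap("side");cv2.imwrite("pics/s5.png",i)
crop(i,290,130,80,64,10,"s5c.png")
```

```text
11.925 [ 502.82715557 -208.470973     66.718935  ] [ 3.13942217  0.00906519 -0.79117906] [-0.4768012  -0.34501156 -2.53081767] 58.33116103784471 [-4.39481106e-01  1.85914566e-01  2.02779286e+00  1.34663618e-03
  9.37143674e-01  1.92168209e+00]
```

View pics/s5c.png

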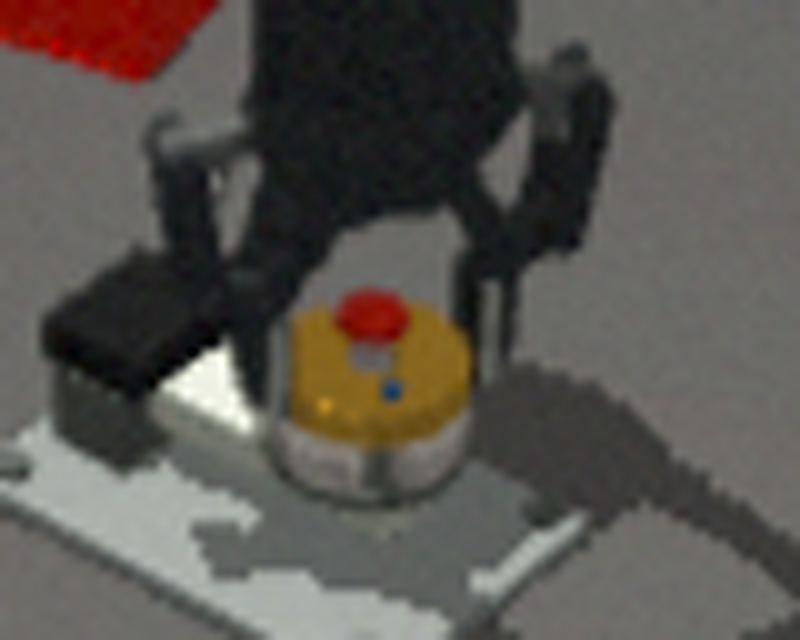

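The disc sits on the stem between the fingers (red head ≈ crop (373,318), brass peg (392,390)), flat, just above the lower disc whose slot shows at (378,465). Now I lower it to feel the peg.

Request:
arm_command(deltas="-0.2 0 0 -0.6 0 0 0;-0.2 0 0 -1.2 0 0 0;-0.2 0 0 -1.8 0 0 0;-0.2 0 0 -2.2 0 0 0;-0.2 0 0 -2.2 0 0 0")

```text
t: 12.6
ee_pos: [502.8, -208.5, 64.5]
ee_rot: [3.139, 0.009, -0.791]
ft_force: [0.4, -0.5, -3.8]
finger_gap: 58.4
```

Request:
arm_command(deltas="-0.2 0 0 -0.4 0 0 0;-0.2 0 0 -0.8 0 0 0;-0.2 0 0 -1.2 0 0 0;-0.2 0 0 -1.2 0 0 0")

```text
t: 13.1
ee_pos: [502.9, -208.5, 63.4]
ee_rot: [3.139, 0.009, -0.791]
ft_force: [-0.5, -0.5, -0.9]
finger_gap: 58.7
```

Request:
arm_command(deltas="-0.2 0 0 -0.4 0 0 0;-0.2 0 0 -0.8 0 0 0;-0.2 0 0 -0.8 0 0 0")

```text
t: 13.48
ee_pos: [502.9, -208.7, 62.9]
ee_rot: [3.139, 0.009, -0.791]
ft_force: [-2.2, -0.9, 1.0]
finger_gap: 58.0
```

Request:
arm_command(deltas="-0.2 0 0.1 -0.5 0 0 -0.3;-0.2 0 0.1 -0.5 0 0 -0.6;-0.2 0 0.1 -0.5 0 0 -0.9;-0.2 0 0.1 -0.5 0 0 -0.9")

```text
t: 13.98
ee_pos: [502.8, -208.4, 61.9]
ee_rot: [3.139, 0.009, -0.886]
ft_force: [0.9, 0.0, -3.1]
finger_gap: 58.6
```

Request:
arm_command(deltas="-0.2 0 0 -0.4 0 0 -0.1;-0.2 0 0 -0.8 0 0 -0.2;-0.2 0 0 -1.1 0 0 -0.2;-0.2 0 0 -1.1 0 0 -0.2")

```text
t: 14.48
ee_pos: [502.9, -208.4, 60.8]
ee_rot: [3.139, 0.009, -0.907]
ft_force: [0.6, -0.1, -3.1]
finger_gap: 58.6
```

Request:
arm_command(deltas="-0.2 0 0 -0.5 0 0 0;-0.2 0 0 -1 0 0 0;-0.2 0 0 -1.4 0 0 0;-0.2 0 0 -1.4 0 0 0")

```text
t: 14.98
ee_pos: [502.9, -208.4, 59.4]
ee_rot: [3.139, 0.009, -0.907]
ft_force: [0.8, 0.2, -2.2]
finger_gap: 58.2
```

Request:
arm_command(deltas="-0.2 0 0 -0.4 0 0 0;-0.2 0 0 -0.8 0 0 0;-0.2 0 0 -1 0 0 0;-0.2 0 0 -1 0 0 0")

```text
t: 15.48
ee_pos: [503.0, -208.4, 59.3]
ee_rot: [3.139, 0.009, -0.907]
ft_force: [-2.9, 1.0, 6.8]
finger_gap: 58.2
```

Request:
arm_command(deltas="-0.2 0 0 0 0 0 0;-0.2 0 0 0 0 0 0;0.6 0 0 0 0 0 0;0.8 0 0 0 0 0 0;0.8 0 0 0 0 0 0;0.8 0 0 0 0 0 0", force=20)

```text
t: 16.23
ee_pos: [502.9, -208.5, 59.2]
ee_rot: [3.139, 0.009, -0.907]
ft_force: [-0.7, -0.0, 0.4]
finger_gap: 76.8
```

Run:
```python
from h import *
s=env.get_state();print(s["t"],s["ee_pos"],s["ee_rot"],s["ft_force"],s["finger_gap"])
i=snap("side");cv2.imwrite("pics/s6.png",i)
crop(i,290,130,80,64,10,"s6c.png")
```

```text
16.225 [ 502.93910421 -208.4586944    59.23959858] [ 3.13942163  0.00898277 -0.90704757] [-0.70857418 -0.00830876  0.35830738] 76.78306898134656
```

View pics/s6c.png

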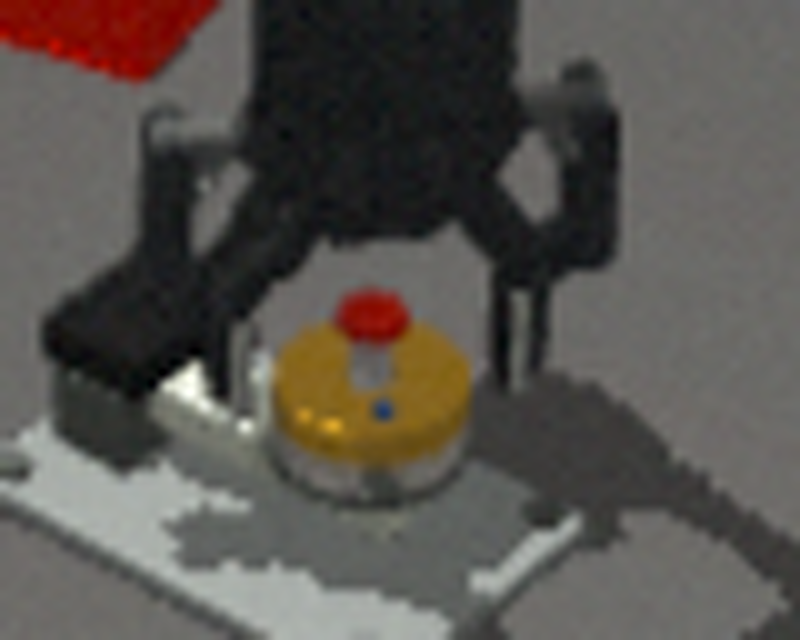

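Released; the brass disc has sunk onto the lower disc (peg now at crop (383,410)). Retreat straight up and clear the view.

Request:
arm_command(deltas="0.9 0 0 10 0 0 0;0.9 0 0 40 0 0 0;0.9 0 0 90 0 0 0;0.9 0 0 150 0 0 0;0.9 -30 60 170 0 0 0;0.9 -60 120 170 0 0 0;0.9 -60 180 170 0 0 0;0.9 -60 240 170 0 0 0;0.9 -60 300 170 0 0 0;0.9 -60 300 170 0 0 0;0.9 -60 300 170 0 0 0")

```text
t: 17.65
ee_pos: [444.4, 77.8, 229.4]
ee_rot: [-3.133, 0.023, -0.889]
ft_force: [0.4, -0.4, -0.1]
finger_gap: 81.4
```

Run:
```python
from ov import *
i=snap("side"); j=snap("top"); cv2.imwrite("pics/s7.png",i);cv2.imwrite("pics/t7.png",j)
k=8;o=[]
for n,im,x0,y0 in(("side",i,302,145),("top",j,328,205)):
    a=cv2.resize(im[y0:y0+48,x0:x0+48],None,fx=k,fy=k,interpolation=cv2.INTER_CUBIC); b=a.copy()
    for zz,c in((64,(255,0,255)),(76,(0,255,0))):
        cv2.polylines(b,[np.round((proj(n,poly_disc(502.8,-208.5,-.907,zz))-[x0-.5,y0-.5])*k).astype(int)],True,c,1)
    o.append(np.hstack([a,b]))
cv2.imwrite("pics/c7.png",cv2.resize(np.vstack(o),(600,600)))
def pg(n,im,b):
    x,y,w,h=b; f=im.astype(float); c=np.clip(f[y:y+h,x:x+w,0]-f[y:y+h,x:x+w,2]-10,0,None); Y,X=np.mgrid[y:y+h,x:x+w]; return [(c*X).sum()/c.sum(),(c*Y).sum()/c.sum()]
print("side peg px",pg("side",i,(322,164,14,14)))
for z in(64,69):
  for y in(-.8,-.907,-1.0): print(z,y,proj("side",peg([502.8,-208.5,z],y,0)))
y=i.astype(float)
for z in(64+12,69+12): print(z,fit("side",y[...,2]-y[...,0],(312,158,30,36),lambda p:poly_disc(502.8,-208.5,-.9,p[0],False),[z],[2]))
x=cv2.absdiff(j,cv2.imread("pics/top0.png")).max(2)
print(env.get_state()["t"])
```

```text
side peg px [np.float64(328.0), np.float64(170.5483870967742)]
64 -0.8 [[328.41256622 169.8091996 ]]
64 -0.907 [[327.72127872 169.90899609]]
64 -1.0 [[327.10698503 169.95798299]]
69 -0.8 [[328.47089816 168.48898734]]
69 -0.907 [[327.77801293 168.58872652]]
69 -1.0 [[327.1622925 168.6377035]]
76 (array([69.578125]), np.float64(1608.2619422146913))
81 (array([69.578125]), np.float64(1608.2619422146913))
17.75
```

View pics/c7.png

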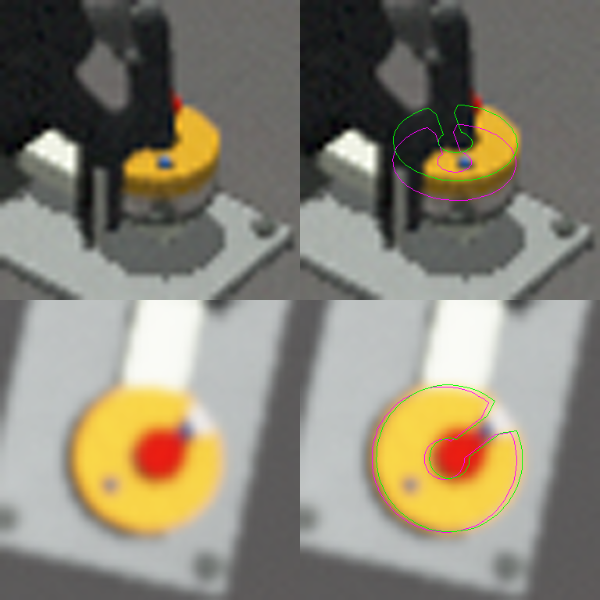

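The top view shows the blue lower peg inside the brass slot (≈(187,430)), and the outline at home height (top 76 mm) lies on the disc in both views. Handing in.

```bash
python3 -c "
from bench import env
print(env.job_done(), env.get_state()['t'])"
```

```text
the job is handed in; nothing more can be done
the job is handed in; nothing more can be done
```

I moved the brass disc from its stand onto the stem neck and turned it about 0.69 rad clockwise until its slot dropped over the lower disc's blue peg. It is now home and released, and the job is handed in. It took about 18 s of the 48 s, and I lowered the disc in steps of about 1 mm.

**What the checks show:**
- **Force:** the highest force I read on the stem and load cell was about 9 N, against the 25 N limit. I only saw the force at the end of each move, so brief peaks in between would not show.
- **Height:** the gripper stopped at 59.3 mm, which puts the disc's underside at 64.0 mm, the home height.
- **Pictures:** in the top view the blue peg lies in the brass slot. The outline drawn for home height matches the disc in both views. The brass disc's own peg is 0.6 pixel from where it should be when home, and about 2 pixels from where it would be if resting on the peg.

**Checks that failed or disagreed:**
- **Height fit:** an automatic height fit on the last side picture gave 69.6 mm for the disc's top instead of 76 mm. The gripper hid part of the disc there, so I did not use it.
- **Drop distance:** the drop from first touching the peg was about 4 mm, not the full 5 mm. I put this down to touching the peg's rounded edge first.
- **Not measured:** I did not measure whether the lower disc turned. Sideways forces stayed under about 3 N, so I don't expect it did. I also did not check the bystander objects at the end.

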